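Lock the lemon cone into the citrus press's quick coupling

ROBOT

A 6-joint arm with a two-finger parallel gripper is mounted at the origin on a cart in front of the work surface, level with it; the furniture and walls round the work are solid. World frame = base frame: x ahead of the robot, y to its left, z up, the work surface at z = 0. Lengths are in m, angles in rad, forces in N, time in s.
With the tool pointing down it reaches from about 0.35 to 0.95 m from the base axis. Payload 17.4 kg.
Tool frame: the origin (TCP) lies at the very end of the fingers, on their centre line; the grasp point (between the pads) lies 19 mm behind it; z points along the fingers, y is the line along which they close (so a half turn about z gives the same grasp; the last joint's range is limited). The gripper opens to 93 mm and grips with 3 to 60 N. Pads are 15 mm wide; open, the fingers measure 128 mm over their backs; the gripper's body (75 mm by 188 mm) begins 65 mm behind the grasp point.
Start: joints at [-1.149, 0.116, 1.442, -0, 1.584, -0.038], TCP at [0.3, -0.605, 0.219] pointing down, gripper open.
Joint ranges: [-2.83, 2.83], [-0.83, 2.19], [0.07, 2.5], [-1.14, 4.28], [0.01, 3], [-2.97, 2.97]. Speed limits (rad/s): [1.89, 1.89, 2.22, 3.14, 3.14, 3.14].

INTERFACE

Orientations are given as [roll, pitch, yaw] about the fixed x, y, z axes, in that order (R = Rz(yaw) Ry(pitch) Rx(roll)).
In Python, from workcell import robot gives the robot as it stands.
- The arm moves only by the tool drive_tool, never from a script. Its argument "series" is one flat list of numbers, 4 for each row, row after row: the shift along the world's x, y, z in m, then the turn about the world's z in rad. A call has 1 to 20 rows; each row is the pose to reach, as a shift and turn from the pose commanded when the call began; what a row does not reach only later rows make up. A row lasts 1/12 s, in which the tool goes at most 41.7 mm and 7.16 degrees, less where a joint would pass 70% of its speed; a pose out of reach is approached as far as the arm can. A call with a gripper value outside its range is refused whole. "hand" is the gripper's target within -1 to 1 (fully open at 1, half-way at 0, shut at -1), set as the call begins (left out, the last holds). The fingers move at their own pace and stop on an object; "force" is the grip in N (left out, the last holds). Time passes only in rows, so rows that repeat a pose let the fingers close. It gives the time, the measured TCP pose, the force, the opening and the grip force at its end, in the units of the state.
- robot.read_state(): the state, without advancing time (a new reading comes with each control period).
- robot.read_camera(name): name is "side" or "top" or "wrist"; returns the picture (384x512x3 uint8, red, green, blue); there is no depth.
- robot.camera_params(name): a dict with "mtx" (3x3 intrinsics, pixels), "k1" (the pictures are not rectified: a ray, as slopes to the right and down, at radius r is drawn at 1 + k1 r^2 times it, then the intrinsics apply), "R" (3x3) and "t" (3): a world point X has camera coordinates R X + t. Camera axes: x right, y down, z forward; pixel columns grow to the right and rows downward; lengths in m; the calibration is good to about 2 mm. A picture is of the moment at which its call begins: read the wrist's pose just before it. camera_params takes no time and is no camera call; for the wrist camera it gives the pose at the moment of the call.
- robot.hand_in(): hands the job in; it is judged then, once.
The state is a dict: "t": time; "qpos": joint angles; "joint_velocities": joint speeds; "tau": joint torques, N m; "tcp_pos": TCP position; "eef_rot": TCP orientation; "ft_force": force on the tool from outside, world axes, zero at the start; "moment": the same for the moment, N m; "width": finger opening in m; "finger_force": force on a finger pad.
Only numpy, scipy, OpenCV 4.12 (cv2) and the standard library are available. Lean on these libraries where they do the work, as an engineer would, in place of code of your own. Each camera call takes 0.05 s, during which the arm holds its last target. There are 200 camera calls.

TASK

Fit the smaller of the two reaming cones from the wooden stand to the citrus press: pull the steel sleeve of its coupling down until it stays down by itself, press the cone's shank home, turning it by feel until its cross-shaped end drops into the drive, and see that the sleeve springs back up and locks it. Use gentle pressure only and never force the shank; leave the larger cone in the stand and the glass under the lip standing where they are, and let go of the cone when it is locked.

Things in the scene. Friction and masses are not known exactly. Their poses are not given: they have to be found in the camera images.
- juicer: Citrus press, fixed: white round housing 152 mm across, open juice tray above it with a pouring lip towards its own -x, and in the middle an upright steel quick coupling. Origin: centre of its underside on the worktop; z up.
- juicer_tray (a point): Centre of the juice tray's floor, 67 mm above the worktop. The tray is 180 mm across, its rim 17 mm above this floor; a collar 62 mm wide and 7.5 mm tall surrounds the foot of the coupling.
- juicer_mouth (a point): Centre of the coupling's mouth in the plane of its top rim, 118 mm above the worktop. The socket is 39 mm outside; its polished round bore is 30 mm wide and takes the 38 mm shank; a 45 degree lead-in widens the mouth to 36 mm.
- juicer_dogs (a point): On the axis, 17 mm below the mouth, inside: with the sleeve up two locking dogs stand in the bore and stop the shank about 14 mm short of home or more. With the sleeve caught down the way is open, and an ejector ring presses the shank back with 2.5 to 5 N all the way.
- juicer_drive_top (a point): On the axis, 30 mm below the mouth: top of the drive, a cross-shaped slot 6.6 mm wide at an unknown angle (repeats every 90 degrees). A cross more than 5 to 8 degrees off only pushes it down 4 mm (spring, 3 to 6 N) to a hard stop, 4 mm short of home; turned to match, it drops 8 mm in. Drag 0.06 N m: still while the cross slips on it, turns along once engaged.
- sleeve_grip (a point): On the coupling's axis, the height to grip the sleeve; moves with it. Sleeve: knurled steel ring round the socket, 50 mm outside, 24 mm tall, with a flange 55 mm wide and 5 mm tall at its lower end. This point is 13 mm above its lower edge, 11 mm below its top edge, 12.5 mm below the mouth when up. Fingertips may go to 10 mm below it.
- juicer_sleeve (a joint): How far the sleeve is pulled down, m: 0 up (locking), 0.010 lower stop; spring 2.5 to 6 N. Pulled past about 0.0092 it is caught and stays at about 0.0088 (0.008 with a shank part-way in); short of that it springs back. When the shank comes within 1.5 mm of home the catch trips and it springs up to 0; until then it stays down.
- cone_small: Smaller reaming cone, loose, 0.1 kg, 96 mm tall. Origin: lowest point, on its axis; z up. From below: end in a cross, two blades 20 x 5 mm along own x and y, 9 mm tall; steel shank 28 mm in diameter, grooved at 17 to 25 mm, up to the shoulder at 38 mm; ribbed white collar to grip, 46 mm in diameter, 38 to 62 mm; ribbed dome 39 mm wide, tip at 96 mm.
- cone_small_shoulder (a point): Centre of the underside of the small cone's collar (its shoulder), 38 mm above its origin. Home, the shoulder lies on the rim of the mouth; locked and let go, the ejector lifts it to 1.5 mm above. Keep fingertips above the shoulder: below it they meet the sleeve.
- cone_large: Larger reaming cone: same shank and collar, dome 62 mm wide with its tip at 112 mm. Stands in the stand's other hole. Origin: the lowest point of its shank, on its axis.
- caddy: Wooden stand, fixed, 85 x 200 x 52 mm, with two holes 32 mm wide, 100 mm apart along its own y axis (y = +50 and -50 mm), in which the cones stand on their lower ends, shoulders level with its top, 52 mm above the worktop. Origin: centre of its underside.
- glass: Small clear glass, 51 mm across and 59 mm tall, under the pouring lip of the press. Origin: centre of its underside.
There are look-alikes about, which are no part of the job. What is shaped like the glass but orange is not meant.

How it is judged:
By the outcome, as a careful person would: the job done as asked, in the order asked, and still so for the second after the job is handed in, with the robot touching nothing.
It also fails if it takes over 70 s, if anything falls off the work surface, if the arm or the gripper's body presses on something with over 40 N, if the wrist force passes 120 N, or if a joint passes its speed limit or range.

## Working session

There is one attempt and no reset: what is moved stays moved. The work goes in short steps, Python scripts to look and compute and a tool call to move; the robot and the scene stay as the last step left them, time stands still between calls to the robot, and variables do not carry over. Pictures are saved under pics/ and viewed, at most 10 in all, crops included, and the job is handed in when it is done.

Besides the shell and the picture viewer there is one more tool, called after "Emit:" by a JSON object that holds its "api" and its "payload". drive_tool: Moves the arm, as the interface text tells. Its arguments: {"type":"object","properties":{"series":{"type":"array","items":{"type":"number"}},"hand":{"type":"number"},"force":{"type":"number"}},"required":["series"]}

```bash
mkdir -p pics; ls; python3 - <<'E'
from workcell import robot
import cv2,numpy as np
a=robot.read_camera("top");b=robot.read_camera("side")
np.save("pics/top.npy",a);np.save("pics/side.npy",b)
cv2.imwrite("pics/top.png",cv2.resize(a[:,:,::-1],(800,600),interpolation=cv2.INTER_CUBIC))
cv2.imwrite("pics/side.png",cv2.resize(b[:,:,::-1],(800,600),interpolation=cv2.INTER_CUBIC))
for n in("top","side"):
    print({k:np.round(v,3).tolist() for k,v in robot.camera_params(n).items()})
s=robot.read_state();print(s)
E
```

```text
pics
{'mtx': [[357.261, 0.0, 254.923], [0.0, 357.261, 194.238], [0.0, 0.0, 1.0]], 'k1': -0.051, 'R': [[-0.025, -0.999, 0.03], [-0.998, 0.024, -0.053], [0.052, -0.031, -0.998]], 't': [0.107, 0.451, 0.925]}
{'mtx': [[472.492, 0.0, 256.419], [0.0, 472.492, 193.796], [0.0, 0.0, 1.0]], 'k1': -0.084, 'R': [[-0.839, -0.543, 0.021], [-0.259, 0.365, -0.894], [0.478, -0.756, -0.447]], 't': [0.466, 0.17, 1.062]}
{'t': 0.1, 'qpos': array([-1.14877843e+00,  1.16429082e-01,  1.44217939e+00, -1.24433802e-05,
        1.58401533e+00, -3.78022101e-02]), 'joint_velocities': array([ 3.95248692e-05, -6.91548927e-04, -9.47465323e-04, -1.35792389e-03,
        7.90475038e-04, -6.68335483e-04]), 'tau': array([ 1.16952171e-03, -7.22892380e+01, -6.23866153e+01,  7.81908422e-02,
        2.27582641e-02, -8.44213582e-05]), 'tcp_pos': array([ 0.29946871, -0.60472917,  0.21799688]), 'eef_rot': array([-3.14056177e+00, -2.65367259e-05,  4.59819934e-01]), 'ft_force': array([-0.00404918,  0.2227585 ,  0.2033753 ]), 'moment': array([-0.05616624,  0.01362648,  0.01575807]), 'finger_force': 0.0, 'width': 0.0925262707223888}
```

View pics/top.png

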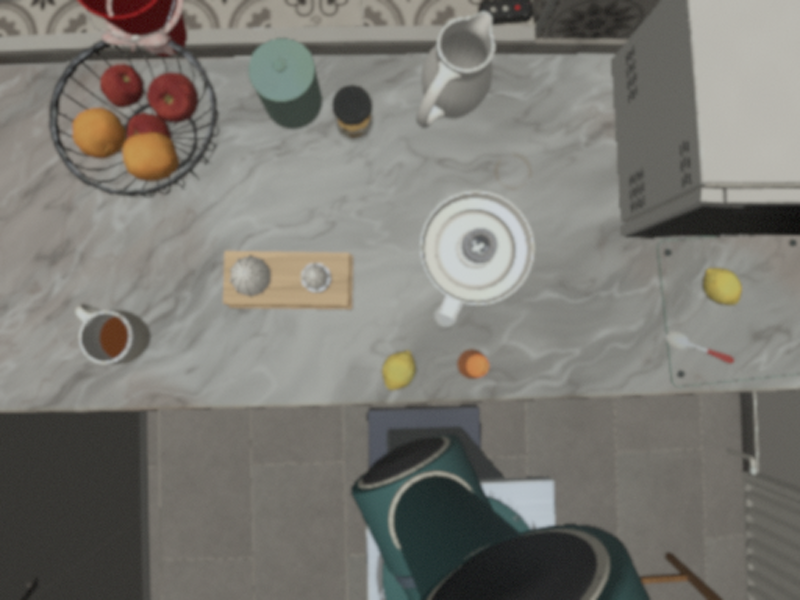

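View pics/side.png

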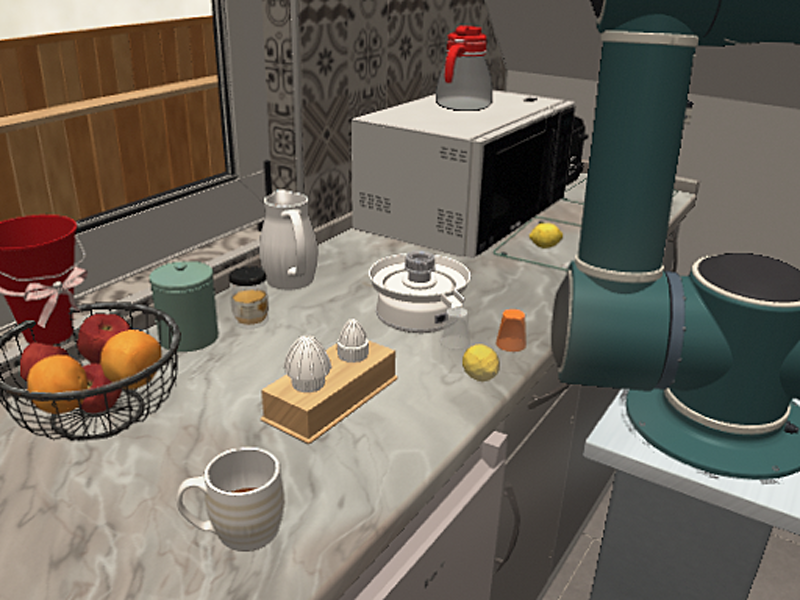

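Top view (shown at 1.5625x): the cone candidates are the small dome at (316,277) and the large dome at (250,275), both in the wooden stand. The side view agrees, with the small cone at (352,340) and the large at (307,362). I choose the right-hand, smaller one. The press coupling is at (478,247), its lip at (447,310), the clear glass at side (455,325), and the orange look-alike at top (474,363).

```bash
cat > h.py <<'E'
import numpy as np,cv2
from workcell import robot
def ray(p,uv):
    K,k=np.array(p["mtx"]),p["k1"]
    x=cv2.undistortPoints(np.array([[uv]],float),K,np.array([k,0,0,0.]))[0,0]
    R,t=np.array(p["R"]),np.array(p["t"])
    return -R.T@t, R.T@np.array([x[0],x[1],1])
def plane(p,uv,z):
    c,d=ray(p,uv); return c+d*(z-c[2])/d[2]
def px(p,X):
    R,t=np.array(p["R"]),np.array(p["t"])
    return cv2.projectPoints(np.array([X],float),cv2.Rodrigues(R)[0],t,np.array(p["mtx"]),np.array([p["k1"],0,0,0.]))[0][0,0]
def two(p1,u1,p2,u2):
    A=[];b=[]
    for p,u in((p1,u1),(p2,u2)):
        c,d=ray(p,u);d/=np.linalg.norm(d);M=np.eye(3)-np.outer(d,d);A.append(M);b.append(M@c)
    return np.linalg.lstsq(np.vstack(A),np.hstack(b),rcond=None)[0]
E
python3 - <<'E'
from h import *
T=robot.camera_params("top");S=robot.camera_params("side");s=1.5625
q=lambda u,v:(u/s,v/s)
print("mouth",plane(T,q(478,246),.118),two(T,q(478,246),S,q(419,256)))
print("small",two(T,q(316,276),S,q(352,322)),plane(T,q(316,277),.076))
print("large",two(T,q(250,275),S,q(306,338)))
for n,c in(("caddy",[(223,252),(350,252),(352,306),(223,306)]),): print(n,[plane(T,q(*u),.052).round(3).tolist() for u in c])
print("lip",plane(T,q(447,318),.08),"glass base",plane(S,q(455,346),0),"orange",plane(T,q(474,363),.059))
w=robot.camera_params("wrist");st=robot.read_state()
R=np.array(w["R"]);print("wristcam",-R.T@w["t"]-st["tcp_pos"],R.round(3).tolist(),w["mtx"])
E
```

```text
mouth [ 0.53164173 -0.02213737  0.118     ] [ 0.5326833  -0.02175365  0.11724896]
small [0.49517673 0.2232697  0.10561197] [0.49470647 0.22543568 0.076     ]
large [0.49901487 0.32003822 0.12132133]
caddy [[0.541, 0.377, 0.052], [0.536, 0.173, 0.052], [0.449, 0.172, 0.052], [0.454, 0.377, 0.052]]
lip [0.42579762 0.0233243  0.08      ] glass base [0.42379507 0.03458476 0.        ] orange [ 0.35377644 -0.02009731  0.059     ]
wristcam [0.06903972 0.03438452 0.16445237] [[0.445, -0.896, -0.001], [-0.86, -0.428, 0.278], [-0.249, -0.123, -0.961]] [[296.24613586   0.         263.86485398]
 [  0.         296.24613586 193.95409427]
 [  0.           0.           1.        ]]
```

Emit:
{"api": "drive_tool", "payload": {"series": [0.04,0.5,0.03,1.111,0.04,0.5,0.03,1.111,0.04,0.5,0.03,1.111,0.04,0.5,0.03,1.111,0.04,0.5,0.03,1.111,0.04,0.5,0.03,1.111,0.04,0.5,0.03,1.111,0.04,0.5,0.03,1.111,0.04,0.5,0.03,1.111,0.04,0.5,0.03,1.111,0.04,0.5,0.03,1.111,0.04,0.5,0.03,1.111,0.04,0.5,0.03,1.111,0.233,0.583,0.02,1.111,0.233,0.583,0.02,1.111,0.233,0.583,0.02,1.111,0.233,0.583,0.02,1.111,0.233,0.583,0.02,1.111,0.233,0.583,0.02,1.111,0.233,0.583,0.02,1.111], "hand": 1}}

```text
t: 1.77
tcp_pos: [0.5334, -0.0213, 0.2367]
eef_rot: [-3.138, -0.0, 1.572]
ft_force: [0.3, -0.3, 0.5]
width: 0.0926
finger_force: 0.0
```

```bash
python3 - <<'E'
from h import *
import json
p=robot.camera_params("wrist");a=robot.read_camera("wrist")
np.save("pics/w1.npy",a);json.dump({k:np.array(v).tolist() for k,v in p.items()},open("pics/w1.json","w"))
cv2.imwrite("pics/w1.png",cv2.resize(a[:,:,::-1],(800,600),interpolation=cv2.INTER_CUBIC))
print(px(p,[.5325,-.022,.118])*1.5625)
E
```

```text
[411.80482341 297.62990746]
```

View pics/w1.png

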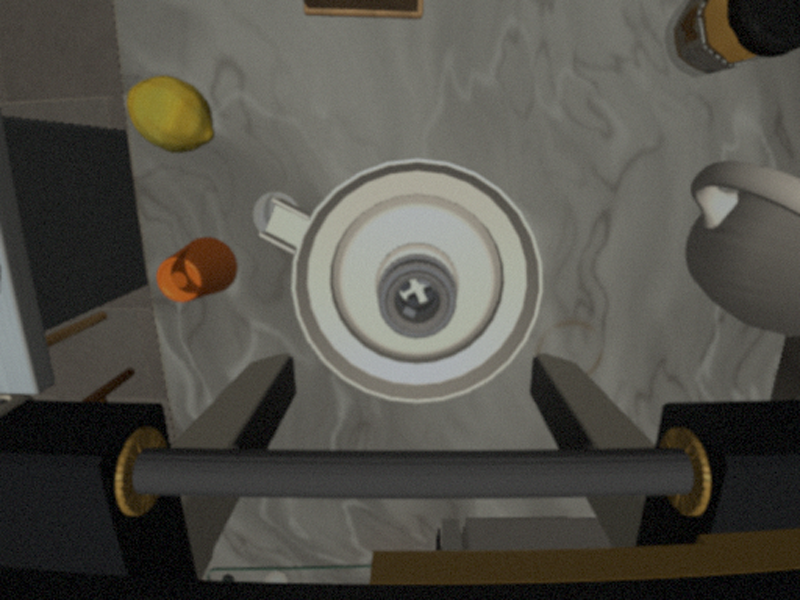

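The wrist view shows the press at (417,280), the coupling at (416,297) with the cross slot lit at (415,292), the glass under the lip at (270,212), and the orange look-alike at (197,270). I'll crop closer on the coupling.

```bash
python3 - <<'E'
from h import *
a=np.load("pics/w1.npy")
c=a[152:222,232:302]
cv2.imwrite("pics/w1c.png",cv2.convertScaleAbs(cv2.resize(c[:,:,::-1],(560,560),interpolation=cv2.INTER_CUBIC),alpha=1.5))
E
```

```text
(no output)
```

View pics/w1c.png

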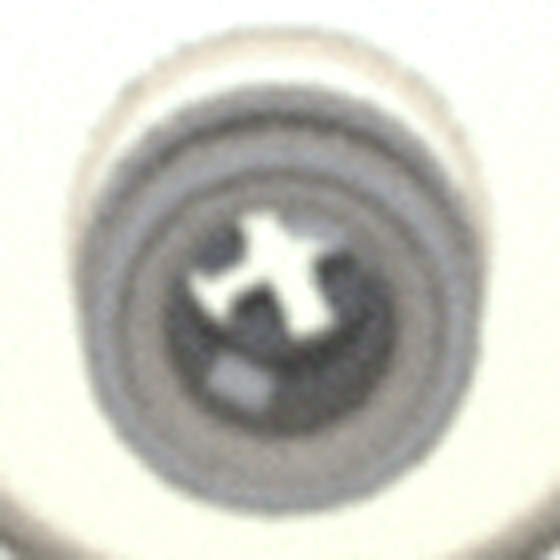

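Crop (8x): the socket rim spans columns 120–440, so its centre is about (280,327). The bright cross has arms from (262,215) to (315,330) and from (200,295) to (330,235).

```bash
python3 - <<'E'
from h import *
import json
p=json.load(open("pics/w1.json"))
f=lambda u,v:((u+.5)/8-.5+232,(v+.5)/8-.5+152)
a=np.load("pics/w1.npy")
print("mouth",plane(p,f(280,327),.118))
for u in((120,327),(440,327),(280,172),(280,484)): print(plane(p,f(*u),.118).round(4))
print("bore", plane(p,f(165,315),.112),plane(p,f(397,315),.112))
A=[plane(p,f(*u),.086) for u in((262,215),(315,330),(200,295),(330,235))]
print("cross",np.mean(A,0),[np.degrees(np.arctan2(*(A[j]-A[i])[1::-1])) for i,j in((0,1),(2,3))])
# housing rim fit: bright tray outer circle from top rim
print("glass", plane(p,(270/1.5625,212/1.5625),.059))
print(robot.read_state()["tcp_pos"])
E
```

```text
mouth [ 0.53549375 -0.0240026   0.118     ]
[ 0.5156 -0.0241  0.118 ]
[ 0.5554 -0.0239  0.118 ]
[ 0.5354 -0.0044  0.118 ]
[ 0.5356 -0.0447  0.118 ]
bore [ 0.52095992 -0.02418254  0.112     ] [ 0.55034546 -0.02406451  0.112     ]
cross [ 0.53522372 -0.02480385  0.086     ] [np.float64(-65.5982597846055), np.float64(25.688684386300704)]
glass [0.42787051 0.0266057  0.059     ]
[ 0.53253115 -0.02190212  0.23765659]
```

Emit:
{"api": "drive_tool", "payload": {"series": [0.003,-0.0025,-0.04,0,0.003,-0.0025,-0.08,0,0.003,-0.0025,-0.11,0,0.003,-0.0025,-0.13,0,0.003,-0.0025,-0.138,0,0.003,-0.0025,-0.138,0,0.003,-0.0025,-0.138,0]}}

```text
t: 2.4
tcp_pos: [0.5356, -0.0249, 0.1023]
eef_rot: [3.14, 0.0, 1.57]
ft_force: [0.3, -0.6, 0.6]
width: 0.0927
finger_force: 0.0
```

Emit:
{"api": "drive_tool", "payload": {"series": [0,0,0,0,0,0,0,0,0,0,0,0,0,0,0,0,0,0,0,0,0,0,0,0,0,0,0,0,0,0,0,0], "hand": -1, "force": 15}}

```text
t: 3.07
tcp_pos: [0.5358, -0.0244, 0.1007]
eef_rot: [3.141, 0.0, 1.571]
ft_force: [2.5, 0.5, -0.5]
width: 0.0503
finger_force: 15.0
```

Emit:
{"api": "drive_tool", "payload": {"series": [0,0,-0.002,0,0,0,-0.004,0,0,0,-0.006,0,0,0,-0.008,0,0,0,-0.009,0,0,0,-0.0095,0,0,0,-0.01,0,0,0,-0.01,0,0,0,-0.01,0], "force": 30}}

```text
t: 3.82
tcp_pos: [0.5358, -0.0244, 0.0908]
eef_rot: [3.141, 0.0, 1.571]
ft_force: [2.8, 1.1, 6.5]
width: 0.0497
finger_force: 30.0
```

Emit:
{"api": "drive_tool", "payload": {"series": [0,0,-0.0005,0,0,0,-0.001,0,0,0,-0.001,0,0,0,-0.001,0]}}

```text
t: 4.15
tcp_pos: [0.5358, -0.0244, 0.0906]
eef_rot: [3.141, 0.0, 1.571]
ft_force: [-1.4, 0.5, 12.8]
width: 0.0502
finger_force: 30.0
```

Emit:
{"api": "drive_tool", "payload": {"series": [0,0,0.001,0,0,0,0.0018,0,0,0,0.0018,0,0,0,0.0018,0]}}

```text
t: 4.48
tcp_pos: [0.5358, -0.0244, 0.0916]
eef_rot: [3.141, 0.0, 1.571]
ft_force: [3.0, 0.5, 6.6]
width: 0.0502
finger_force: 30.0
```

Emit:
{"api": "drive_tool", "payload": {"series": [0,0,0,0,0,0,0,0,0,0,0,0,0,0,0,0,0,0,0.0,0,0,0,0.03,0,0,0,0.07,0,0,0,0.11,0,0,0,0.138,0,0,0,0.138,0,0,0,0.138,0], "hand": 1}}

```text
t: 5.4
tcp_pos: [0.536, -0.0244, 0.2308]
eef_rot: [3.139, 0.0, 1.571]
ft_force: [0.1, -0.3, -0.8]
width: 0.0928
finger_force: 0.0
```

```bash
python3 - <<'E'
from h import *
import json
p=robot.camera_params("wrist");a=robot.read_camera("wrist")
np.save("pics/w2.npy",a);json.dump({k:np.array(v).tolist() for k,v in p.items()},open("pics/w2.json","w"))
b=np.load("pics/w1.npy")
u=px(p,[.5355,-.0243,.118]);print(u)
u=u.astype(int)
f=lambda i:cv2.convertScaleAbs(cv2.resize(i[u[1]-35:u[1]+35,u[0]-25:u[0]+25][:,:,::-1],(400,560),interpolation=cv2.INTER_CUBIC),alpha=1.4)
cv2.imwrite("pics/w2c.png",np.hstack([f(b),f(a)]))
E
```

```text
[263.30063269 191.17789461]
```

View pics/w2c.png

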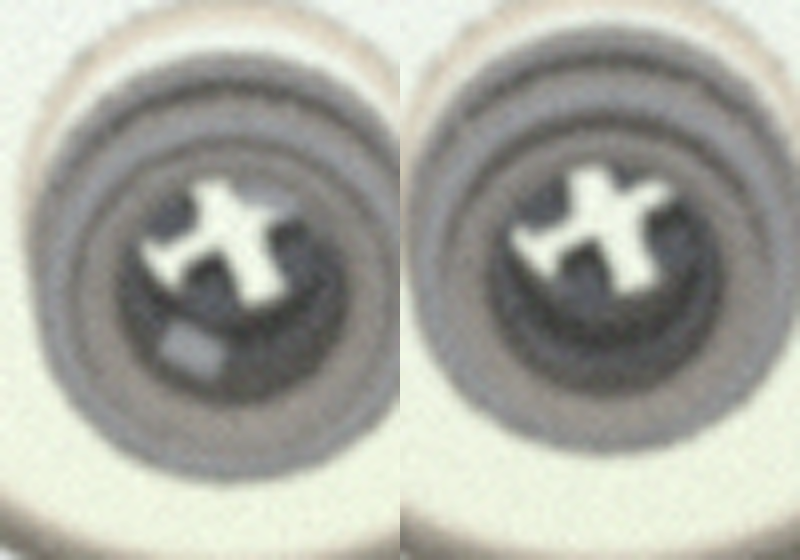

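The right half shows the dogs gone from the bore and the sleeve edge lower, so the sleeve is caught down. The mouth estimate holds at (0.5355, -0.0243). Next I'll look at the small cone.

Emit:
{"api": "drive_tool", "payload": {"series": [-0.0405,0.248,0,0,-0.0405,0.248,0,0,-0.0405,0.248,0,0,-0.0405,0.248,0,0,-0.0405,0.248,0,0,-0.0405,0.248,0,0,-0.0405,0.248,0,0,-0.0405,0.248,0,0,-0.0405,0.248,0,0]}}

```text
t: 6.2
tcp_pos: [0.4947, 0.2233, 0.2279]
eef_rot: [-3.14, 0.001, 1.572]
ft_force: [0.4, -0.2, 0.2]
width: 0.0932
finger_force: 0.0
```

```bash
python3 - <<'E'
from h import *
import json
p=robot.camera_params("wrist");a=robot.read_camera("wrist")
np.save("pics/w3.npy",a);json.dump({k:np.array(v).tolist() for k,v in p.items()},open("pics/w3.json","w"))
u=px(p,[.495,.224,.076]);print(u,robot.read_state()["tcp_pos"])
u=u.astype(int);x0,y0=u[0]-66,u[1]-70
print(x0,y0)
cv2.imwrite("pics/w3c.png",cv2.resize(a[y0:y0+100,x0:x0+133][:,:,::-1],None,fx=6,fy=6,interpolation=cv2.INTER_CUBIC))
E
```

```text
[264.59685726 180.96511993] [0.49498483 0.22269748 0.22833409]
198 110
```

View pics/w3c.png

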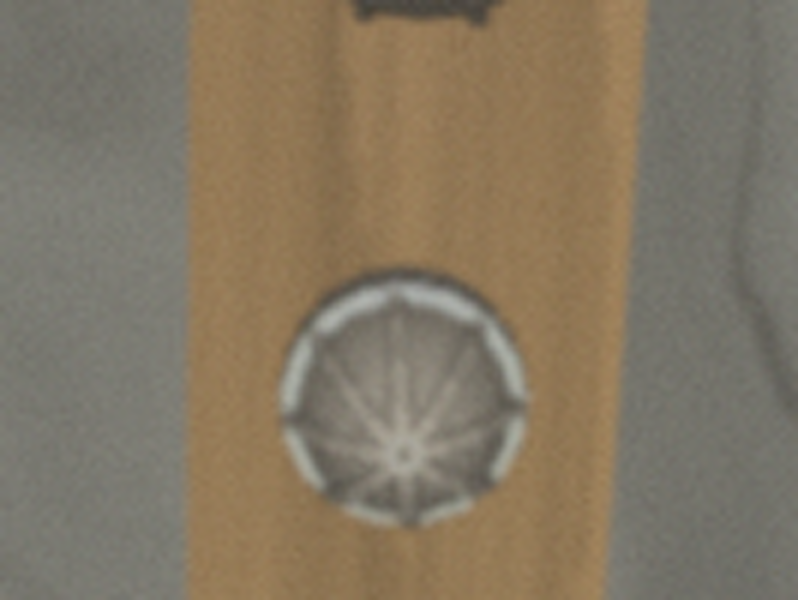

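The crop shows the small cone's collar at columns 280–527 and rows 278–527, centred at about (403,402). It has 8 ribs at 45° lying nearly along the image axes, and the large cone is at the top edge.

```bash
python3 - <<'E'
from h import *
import json
p=json.load(open("pics/w3.json"))
f=lambda u,v:((u+.5)/6-.5+198,(v+.5)/6-.5+110)
for u in((403.5,402),(280,402),(527,402),(403,278),(403,527)): print(plane(p,f(*u),.076).round(4))
print("tip",plane(p,f(405,455),.110))
for i,j in(((285,411),(525,407)),((410,522),(400,300))):
    d=plane(p,f(*j),.076)-plane(p,f(*i),.076);print(np.degrees(np.arctan2(d[1],d[0])))
E
```

```text
[0.4952 0.2289 0.076 ]
[0.4727 0.2289 0.076 ]
[0.5178 0.229  0.076 ]
[0.4951 0.2517 0.076 ]
[0.4952 0.2051 0.076 ]
tip [0.49543937 0.22778144 0.11      ]
1.1263686812140956
92.70346780003591
```

Emit:
{"api": "drive_tool", "payload": {"series": [0,0.005,-0.04,0,0,0.005,-0.08,0,0,0.005,-0.12,0,0,0.005,-0.15,0,0,0.005,-0.165,0,0,0.005,-0.1725,0,0,0.005,-0.1725,0,0,0.005,-0.1725,0]}}

```text
t: 6.92
tcp_pos: [0.4956, 0.2279, 0.0578]
eef_rot: [3.141, -0.0, 1.57]
ft_force: [0.1, -0.5, 1.0]
width: 0.0927
finger_force: 0.0
```

Emit:
{"api": "drive_tool", "payload": {"series": [0,0,0,0,0,0,0,0,0,0,0,0,0,0,0,0,0,0,0,0,0,0,0,0,0,0,0,0,0,0,0,0], "hand": -1, "force": 20}}

```text
t: 7.58
tcp_pos: [0.495, 0.2286, 0.057]
eef_rot: [-3.142, -0.0, 1.571]
ft_force: [0.3, -0.0, -0.6]
width: 0.0455
finger_force: 20.0
```

Emit:
{"api": "drive_tool", "payload": {"series": [0,0,0.03,0,0,0,0.07,0,0,0,0.11,0,0,0,0.13,0,0.0405,-0.253,0.135,0.12,0.0405,-0.253,0.135,0.17,0.0405,-0.253,0.135,0.17,0.0405,-0.253,0.135,0.17,0.0405,-0.253,0.135,0.17,0.0405,-0.253,0.135,0.17,0.0405,-0.253,0.135,0.17,0.0405,-0.253,0.135,0.17,0.0405,-0.253,0.135,0.17,0.0405,-0.253,0.135,0.17,0.0405,-0.253,0.135,0.17]}}

```text
t: 8.83
tcp_pos: [0.5354, -0.0231, 0.1919]
eef_rot: [-3.142, -0.0, 1.742]
ft_force: [0.4, -0.1, -0.9]
width: 0.0454
finger_force: 20.0
```

```bash
python3 - <<'E'
from h import *
import json
p=robot.camera_params("wrist");a=robot.read_camera("wrist");b=robot.read_camera("side")
s=robot.read_state();print(s["tcp_pos"],s["eef_rot"],s["ft_force"],s["width"])
np.save("pics/w4.npy",a);json.dump({k:np.array(v).tolist() for k,v in p.items()},open("pics/w4.json","w"))
u=px(p,[.5355,-.0243,.215]).astype(int);x0,y0=u[0]-40,u[1]-45
S=robot.camera_params("side");v=px(S,[.5355,-.0243,.15]).astype(int);c,d=v[0]-40,v[1]-45
print(x0,y0,c,d)
f=lambda i,x,y:cv2.resize(i[y:y+90,x:x+80][:,:,::-1],(480,540),interpolation=cv2.INTER_CUBIC)[:,:400]
g=lambda i,x,y:cv2.resize(i[y:y+90,x:x+66][:,:,::-1],(396,540),interpolation=cv2.INTER_CUBIC)
cv2.imwrite("pics/w4c.png",np.hstack([g(a,x0+7,y0),g(b,c+7,d)]))
E
```

```text
[ 0.53546032 -0.02328017  0.1919411 ] [ 3.14158974e+00 -1.17422469e-04  1.74240640e+00] [-0.86981306  0.04852439 -1.00889675] 0.045552695128541716
224 217 228 107
```

View pics/w4c.png

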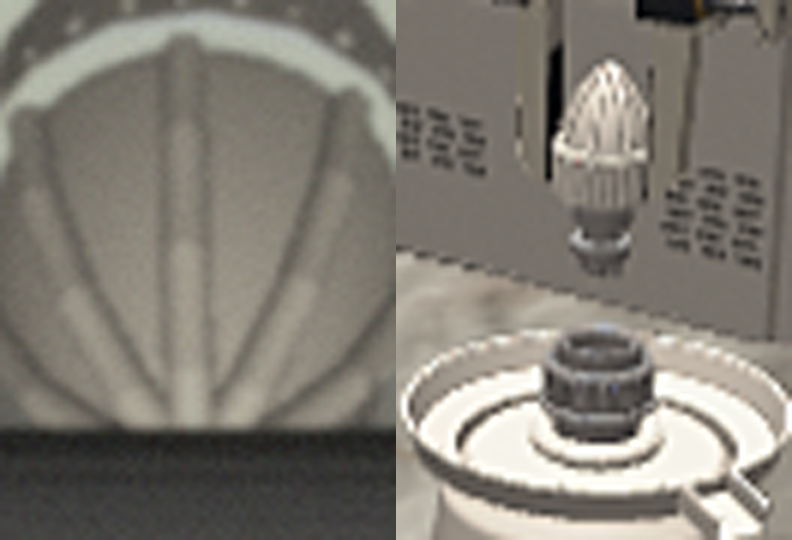

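The wrist half shows the held cone with its collar's far edge near row 12, and the rib lines pointing along the tool. The side half shows the cone upright over the coupling: shank at column 600, mouth at column 600, sleeve down.

```bash
python3 - <<'E'
from h import *
import json
p=json.load(open("pics/w4.json"))
a=np.load("pics/w4.npy");x0,y0=231,217
col=a[y0-12:y0+12,x0+28:x0+36].mean((1,2));print(list(zip(range(y0-12,y0+12),col.astype(int).tolist())))
t=np.array([.5355,-.0236,0]);tx=np.array([np.cos(1.742),np.sin(1.742),0])
for r in (217,218,219,220,221,222): 
    X=plane(p,(x0+31.5,r),.1919-.005+.024);print(r,((X-t)@tx).round(4),X.round(4))
E
```

```text
[(205, 76), (206, 81), (207, 86), (208, 85), (209, 86), (210, 86), (211, 86), (212, 85), (213, 86), (214, 87), (215, 96), (216, 99), (217, 97), (218, 111), (219, 148), (220, 173), (221, 176), (222, 161), (223, 140), (224, 125), (225, 113), (226, 107), (227, 107), (228, 108)]
217 0.0235 [ 0.5305 -0.0006  0.2109]
218 0.023 [ 0.5306 -0.0011  0.2109]
219 0.0224 [ 0.5307 -0.0017  0.2109]
220 0.0218 [ 0.5308 -0.0022  0.2109]
221 0.0213 [ 0.5309 -0.0028  0.2109]
222 0.0207 [ 0.531  -0.0034  0.2109]
```

Emit:
{"api": "drive_tool", "payload": {"series": [0,-0.0007,-0.015,0,0,-0.0007,-0.026,0,0,-0.0007,-0.03,0,0,-0.0007,-0.033,0,0,-0.0007,-0.036,0,0,-0.0007,-0.038,0,0,-0.0007,-0.038,0]}}

```text
t: 9.52
tcp_pos: [0.5355, -0.0251, 0.1538]
eef_rot: [-3.141, -0.0, 1.741]
ft_force: [0.0, 1.2, -0.9]
width: 0.0458
finger_force: 20.0
```

Emit:
{"api": "drive_tool", "payload": {"series": [0,0,-0.003,0,0,0,-0.006,0,0,0,-0.009,0,0,0,-0.012,0,0,0,-0.015,0,0,0,-0.017,0,0,0,-0.0185,0,0,0,-0.0185,0,0,0,-0.0185,0]}}

```text
t: 10.27
tcp_pos: [0.5356, -0.0251, 0.1355]
eef_rot: [3.142, 0.0, 1.741]
ft_force: [-0.5, 0.1, 0.3]
width: 0.0458
finger_force: 20.0
```

Emit:
{"api": "drive_tool", "payload": {"series": [0,0,-0.002,0,0,0,-0.004,0,0,0,-0.005,0,0,0,-0.006,0,0,0,-0.006,0,0,0,-0.006,0]}}

```text
t: 10.77
tcp_pos: [0.5357, -0.0251, 0.1297]
eef_rot: [3.141, -0.0, 1.741]
ft_force: [0.4, 2.5, 5.9]
width: 0.0456
finger_force: 20.0
```

Emit:
{"api": "drive_tool", "payload": {"series": [0,0,-0.001,0,0,0,-0.0015,0.03,0,0,-0.0015,0.06,0,0,-0.0015,0.09,0,0,-0.0015,0.12,0,0,-0.0015,0.15,0,0,-0.0015,0.18,0,0,-0.0015,0.21,0,0,-0.0015,0.24,0,0,-0.0015,0.24,0,0,-0.0015,0.24]}}

```text
t: 11.68
tcp_pos: [0.5356, -0.0251, 0.1279]
eef_rot: [3.141, 0.0, 1.98]
ft_force: [0.3, 1.0, 1.4]
width: 0.0455
finger_force: 20.0
```

Force fell from 5.9 to 1.4 N while 1.8 mm lower, so the cross has probably dropped in. I'll press on gently.

Emit:
{"api": "drive_tool", "payload": {"series": [0,0,-0.0005,0,0,0,-0.001,0,0,0,-0.0015,0,0,0,-0.002,0,0,0,-0.002,0]}}

```text
t: 12.1
tcp_pos: [0.5355, -0.0251, 0.1257]
eef_rot: [-3.142, 0.0, 1.981]
ft_force: [0.7, 0.8, 0.4]
width: 0.0458
finger_force: 20.0
```

Emit:
{"api": "drive_tool", "payload": {"series": [0,0,-0.0005,0,0,0,-0.001,0,0,0,-0.0015,0,0,0,-0.002,0,0,0,-0.0025,0,0,0,-0.0025,0,0,0,-0.0025,0]}}

```text
t: 12.68
tcp_pos: [0.5355, -0.0251, 0.1236]
eef_rot: [3.142, 0.0, 1.981]
ft_force: [-0.2, -0.3, 3.7]
width: 0.0457
finger_force: 20.0
```

Emit:
{"api": "drive_tool", "payload": {"series": [0,0,-0.0004,0,0,0,-0.0008,0,0,0,-0.0012,0,0,0,-0.0012,0,0,0,-0.0012,0]}}

```text
t: 13.1
tcp_pos: [0.5356, -0.0251, 0.1225]
eef_rot: [3.141, 0.0, 1.981]
ft_force: [-1.1, 0.2, 6.6]
width: 0.0456
finger_force: 20.0
```

Emit:
{"api": "drive_tool", "payload": {"series": [0,0,0.0005,0,0,0,0.001,0,0,0,0.0015,0,0,0,0.002,0,0,0,0.0025,0,0,0,0.0025,0,0,0,0.0025,0]}}

```text
t: 13.68
tcp_pos: [0.5354, -0.025, 0.1242]
eef_rot: [-3.141, -0.0, 1.981]
ft_force: [2.4, 1.3, -4.7]
width: 0.0457
finger_force: 20.0
```

```bash
python3 - <<'E'
from h import *
b=robot.read_camera("side");S=robot.camera_params("side");v=px(S,[.5355,-.0243,.13]).astype(int);c,d=v[0]-50,v[1]-40
cv2.imwrite("pics/s5.png",cv2.resize(b[d:d+80,c:c+100][:,:,::-1],None,fx=7,fy=7,interpolation=cv2.INTER_CUBIC))
E
```

```text
(no output)
```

View pics/s5.png

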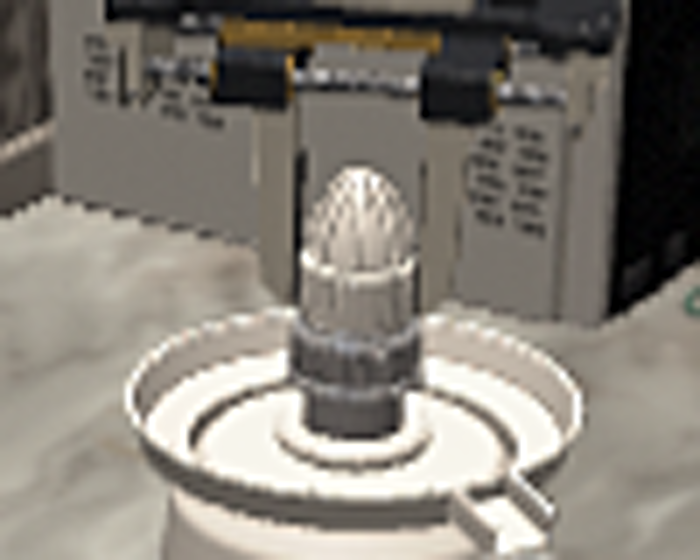

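The sleeve is back up directly under the collar (rows 330–390, bare steel below it), and the cone resists a light pull at -4.7 N: locked. I'll ease off, let go and withdraw.

Emit:
{"api": "drive_tool", "payload": {"series": [0,0,-0.0007,0,0,0,-0.0007,0]}}

```text
t: 13.9
tcp_pos: [0.5355, -0.0251, 0.1241]
eef_rot: [-3.142, 0.0, 1.981]
ft_force: [0.9, -0.3, -1.9]
width: 0.0454
finger_force: 20.0
```

Emit:
{"api": "drive_tool", "payload": {"series": [0,0,0,0,0,0,0,0,0,0,0,0,0,0,0,0,0,0,0,0,0,0,0,0,0,0,0.02,0,0,0,0.05,0,0,0,0.09,0,0,0,0.13,0,0,0,0.15,0,0,0,0.15,0,0,0,0.15,0], "hand": 1}}

```text
t: 14.98
tcp_pos: [0.5359, -0.0251, 0.275]
eef_rot: [3.14, 0.001, 1.981]
ft_force: [0.4, 0.1, -0.7]
width: 0.0929
finger_force: 0.0
```

```bash
python3 - <<'E'
from h import *
b=robot.read_camera("side")
cv2.imwrite("pics/s6.png",cv2.resize(b[130:290,140:360][:,:,::-1],None,fx=3.5,fy=3.5,interpolation=cv2.INTER_CUBIC))
E
```

```text
(no output)
```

View pics/s6.png

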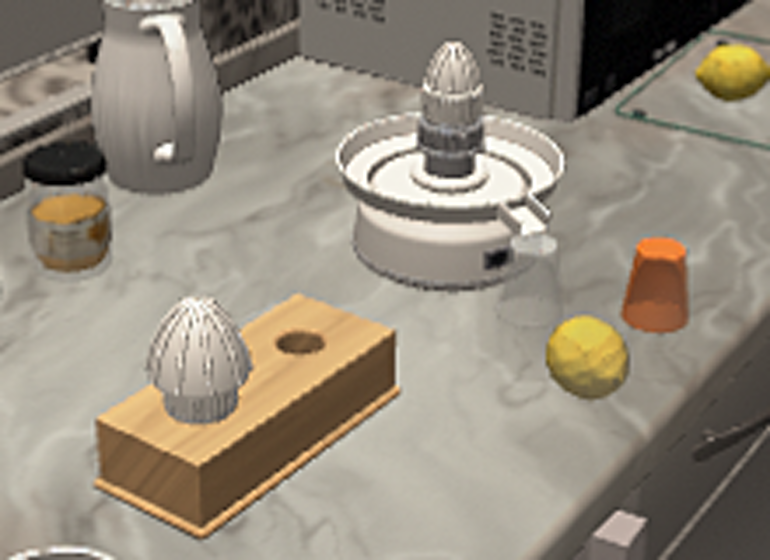

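The cone stands locked in the press with the sleeve up (450,110). The large cone is still in the stand (200,360), and the glass is under the lip (530,280).

```bash
python3 -c "
from workcell import robot
print(robot.hand_in())"
```

```text
the job is handed in; nothing more can be done
None
```

The small cone is fitted and locked in the press with the sleeve back up and the gripper clear, the large cone and the glass were left where they stood, and the job was handed in at about 15 s.

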